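Hold the flask down on the touch-start vortex mixer

TASK

First turn the vortex mixer's selector knob clockwise from off all the way round to the green touch mark. Then take the round amber flask by its blue cap, seat it upright in the mixer's sprung ring cradle and press it straight down, without ramming it, until the cradle has sunk well past half of its travel; finish while still holding the flask pressed down like that. Leave the white-capped salt bottles where they stand.

Things in the scene. Friction and masses are not known exactly. Their poses are not given: they have to be found in the camera images.
- selector (a joint): mode selector of the mixer, a black winged turn knob on the grey panel of the white deck. In rad: 0 = off (white line on the wing points at the white dot), 1.4 = touch (points at the green dot), a stop at each end; grows clockwise seen from above. Stays where it is left (about 0.04 N m); starts at or near off
- selector_wing (a point): middle of the selector's wing, on its vertical turning axis: an upright bar 38 mm long, 10 mm thick, 22 mm high, pinched across its thickness. This point is 11 mm below its top, 16 mm above the deck (under the wing a disc 32 mm wide, 5 mm high). x runs along the wing to its pointing end (white line), z up; turns with the knob
- cradle (a joint): how far the mixer's sprung ring cradle is pressed down, in m: 0 = up, 0.012 = on its lower stop; moves straight down. It springs back up. Pushing on it takes about 3 N before it moves, 8 N at 6 mm, 13 N at 12 mm (the flask's weight is part of that and alone does not move it)
- mixer: the vortex mixer, a heavy white box that does not move: 195 mm long (x), 130 mm wide (y), flat deck 85 mm above the table; origin under its centre. The selector's axis is at x = -62 mm, the cradle's axis at x = +32 mm, both at y = 0; x points from the selector to the cradle
- cradle_ring (a point): centre of the sprung ring, in its plane: a blue round lip 10 mm thick, 50 mm inside and 70 mm outside diameter, on a black rubber cup; z up. Moves with the cradle; at rest 138 mm above the table, lip's top 5 mm higher. With the flask seated its globe rests on the ring, its foot 12 mm below and its flask_centre 44 mm above this point
- flask_centre (a point): centre of the round flask, half-way up (56 mm above its foot), on its axis; z up. Amber glass, 112 mm high, 0.11 to 0.22 kg: globe 64 mm across centred 34 mm above the small flat foot, neck 24 mm, blue cap 32 mm across from 86 to 112 mm above the foot. Stands on the table; can be gripped round the cap from above
- salt_a: bystander: amber salt bottle with paper label and white cap, 44 mm in diameter, 86 mm high, standing on the table; origin at the centre of its foot
- salt_b: bystander: the same kind of bottle as salt_a
- salt_c: bystander: the same kind of bottle as salt_a
Not all that is in view belongs to the job. Leave any purple, turquoise or yellow look-alike of the part that bears flask_centre alone.

How it is judged:
By the outcome, as a careful person would: the job done as asked, in the order asked, and still so for the second after the job is handed in, while the arm keeps its last pose, push and grip.
It also fails if it takes over 66 s, if anything falls off the work surface, if the arm or the gripper's body presses on something with over 40 N, if the wrist force passes 120 N, or if a joint passes its speed limit or range.

ROBOT

A 6-joint arm with a two-finger parallel gripper is mounted at the origin on the work surface. World frame = base frame: x ahead of the robot, y to its left, z up, the work surface at z = 0. Lengths are in mm, angles in rad, forces in N, time in s.
With the tool pointing down it reaches from about 275 to 725 mm from the base axis. Payload 15.9 kg.
Tool frame: the origin (TCP) lies between the finger pads; the fingertips stand 17 mm ahead of it and the grasp point (between the pads) lies 2 mm behind it; y points along the fingers, z is the direction in which the jaws open and shut, and the axes are right-handed (so a half turn about y gives the same grasp; the last joint's range is limited). The gripper opens to 85 mm and grips with 20 to 120 N. Pads are 22 mm wide; open, the fingers measure 114 mm over their backs; the gripper's body (76 mm by 85 mm) begins 54 mm behind the grasp point. The pads swing forward as they close: fully open they stand 13 mm farther back than shut.
Start: joints at [-1.272, 0.213, -0.034, 1.323, 0, 1.571], TCP at [147.181, -477.832, 248.306] pointing down, gripper open.
Joint ranges: [-2.98, 2.98], [-0.74, 1.72], [-1.14, 1.35], [-2.1, 2.04], [-1.57, 1.44], [-3.14, 3.14]. Speed limits (rad/s): [1.89, 1.89, 2.39, 2.57, 3.14, 3.14].

INTERFACE

Orientations are given as a unit quaternion [w, x, y, z].
In Python, from plant import ctrl gives the robot as it stands. The module is installed in compiled form; this text tells all that it offers.
- The arm moves only by the shell command python3 -m crank 'ROWS' [OPENING]. ROWS is JSON, a list of rows, each a list of 4 numbers: the shift along the world's x, y, z in mm, then the turn about the world's z in degrees. In form: [[x, y, z, yaw], ...]. A call has 1 to 8 rows; each row is the pose to reach, as a shift and turn from the pose measured when the call began; what a row does not reach only later rows make up. A row lasts 1/8 s, in which the tool goes at most 62.5 mm and 10.7 degrees, less where a joint would pass 70% of its speed; a pose out of reach is approached as far as the arm can. A call with a gripper value outside its range is refused whole. OPENING is the gripper command: -1 is fully open, 1 is shut, values between are in proportion, set as the call begins (- or left out, the last holds). The fingers move at their own pace and stop on an object; the grip force is fixed at half the most. Time passes only in rows, so rows that repeat a pose let the fingers close. It gives the time, the measured TCP pose, the force and the opening at its end, in the units of the state.
- ctrl.sense(): the state, without advancing time (a new reading comes with each control period).
- ctrl.grab_frame(name): name is "scene" or "top" or "wrist"; returns a dict with "img" (420x560x3 uint8, red, green, blue), "mtx" (3x3 intrinsics, pixels), "pose" (4x4, takes a point from camera to world coordinates); the wrist camera has in their place "mount" (4x4, takes a point from camera to tool coordinates, whose origin is the TCP and whose axes are the tool frame's). Camera axes: x right, y down, z forward; pixel columns grow to the right and rows downward; lengths in mm; the calibration is good to about 2 mm. A picture is of the moment at which its call begins: read the wrist's pose just before it. There is no depth.
- ctrl.close_job(): hands the job in, once; it reports no verdict.
The state is a dict: "clock": time; "qpos": joint angles; "qvel": joint speeds; "effort": joint torques, N m; "eef_pos": TCP position; "ee_rot": TCP orientation; "force": force on the tool from outside, world axes, zero at the start; "moment": the same for the moment, N m; "finger_gap": finger opening in mm.
Only numpy, scipy, OpenCV 4.12 (cv2) and the standard library are available. Lean on these libraries where they do the work, as an engineer would, in place of code of your own. Each camera call takes 0.05 s, during which the arm holds its last target.

## Working session

There is one attempt and no reset: what is moved stays moved. The work goes in short steps, Python scripts to look and compute and a shell command to move; the robot and the scene stay as the last step left them, time stands still between calls to the robot, and variables do not carry over. Pictures are saved under pics/ and viewed, and the job is handed in when it is done.

```bash
mkdir -p pics
python3 - <<'E'
from plant import ctrl
import cv2,json,numpy as np
s=ctrl.sense();print(s)
for n in("scene","top","wrist"):
    f=ctrl.grab_frame(n);cv2.imwrite(f"pics/{n}0.png",f["img"][:,:,::-1])
    print(n,f["mtx"].round(1).tolist(),np.round(f.get("pose",f.get("mount")),3).tolist())
E
```

```text
{'clock': 0.0, 'qpos': array([-1.27204068e+00,  2.13368641e-01, -3.50449872e-02,  1.32350835e+00,
        1.50835641e-05,  1.57075828e+00]), 'qvel': array([5.96516400e-04, 3.32238067e-04, 6.02716097e-04, 1.42688486e-03,
       7.52408340e-04, 7.50420066e-05]), 'effort': array([ 3.52768002e-03, -6.86158204e+01,  4.87116838e+01,  1.73767016e-02,
        1.11095251e-04, -1.03100334e-05]), 'eef_pos': array([ 147.07587568, -477.54509499,  247.81551682]), 'ee_rot': array([ 0.10519303, -0.10530092,  0.69962457, -0.69883589]), 'force': array([1.08391774, 0.0219461 , 0.43271417]), 'moment': array([-0.02291785,  0.04479235,  0.0073343 ]), 'finger_gap': 85.25828064080982}
scene [[385.3, 0.0, 282.5], [0.0, 385.3, 201.1], [0.0, 0.0, 1.0]] [[0.269, 0.495, -0.826, 1238.491], [0.963, -0.143, 0.228, -161.53], [-0.005, -0.857, -0.516, 538.721], [0.0, 0.0, 0.0, 1.0]]
top [[541.1, 0.0, 283.3], [0.0, 541.1, 215.3], [0.0, 0.0, 1.0]] [[0.027, -0.995, 0.092, 462.466], [-1.0, -0.028, -0.006, 35.961], [0.008, -0.091, -0.996, 1196.644], [0.0, 0.0, 0.0, 1.0]]
wrist [[317.1, 0.0, 282.2], [0.0, 317.1, 207.3], [0.0, 0.0, 1.0]] [[0.001, 0.961, 0.276, -69.547], [0.0, -0.276, 0.961, -126.888], [1.0, -0.0, -0.0, 0.716], [0.0, 0.0, 0.0, 1.0]]
```

View pics/scene0.png

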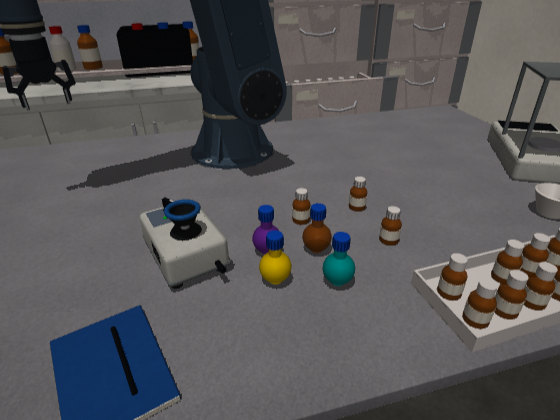

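View pics/top0.png

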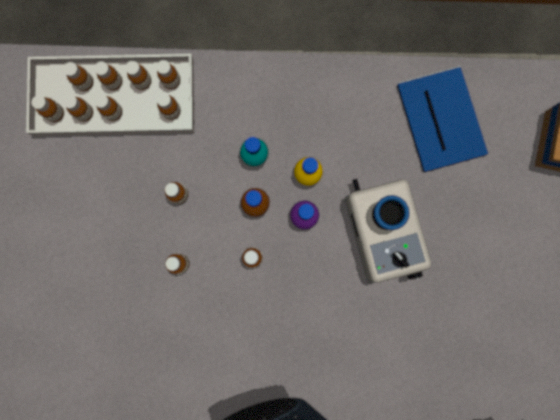

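View pics/wrist0.png

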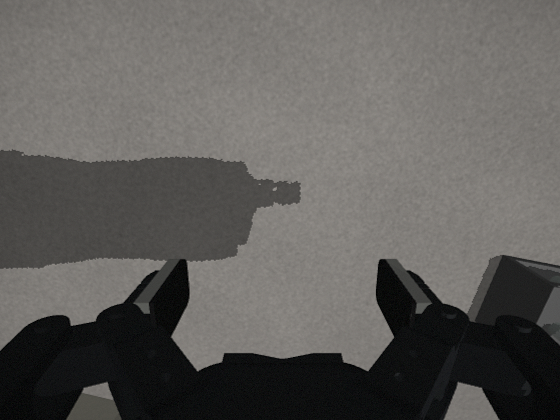

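```bash
cat > h.py <<'E'
import cv2,numpy as np
from scipy.spatial.transform import Rotation as R
def ray(f,uv,z,pose=None):
    P=f["pose"] if pose is None else pose
    d=P[:3,:3]@np.linalg.solve(f["mtx"],[uv[0],uv[1],1.]);o=P[:3,3]
    return o+d*(z-o[2])/d[2]
def wpose(s,f):
    T=np.eye(4);q=s["ee_rot"];T[:3,:3]=R.from_quat([q[1],q[2],q[3],q[0]]).as_matrix();T[:3,3]=s["eef_pos"]
    return T@f["mount"]
def proj(f,p,pose=None):
    P=f["pose"] if pose is None else pose
    c=P[:3,:3].T@(np.asarray(p)-P[:3,3]);u=f["mtx"]@c;return u[:2]/u[2]
E
python3 - <<'E'
from plant import ctrl
from h import *
f=ctrl.grab_frame("top");im=f["img"];bgr=im[:,:,::-1].copy()
cv2.imwrite("pics/mix1.png",cv2.resize(bgr[165:295,330:450],None,fx=5,fy=4.6,interpolation=cv2.INTER_CUBIC)[:600])
cv2.imwrite("pics/fl1.png",cv2.resize(bgr[130:280,160:340],None,fx=4,fy=4,interpolation=cv2.INTER_CUBIC))
hsv=cv2.cvtColor(bgr,cv2.COLOR_BGR2HSV)
m=cv2.inRange(hsv,(100,150,60),(125,255,255))
n,l,st,c=cv2.connectedComponentsWithStats(m)
for i in range(1,n):
    if st[i,4]>30: print("blue",st[i],c[i].round(1),hsv[l==i].mean(0).round(),ray(f,c[i],112).round(1),ray(f,c[i],140).round(1))
m=cv2.inRange(hsv,(0,0,170),(180,60,255));m[:,:340]=0
n,l,st,c=cv2.connectedComponentsWithStats(m)
for i in range(1,n):
    if st[i,4]>300: print("white",st[i],c[i],cv2.minAreaRect(np.argwhere(l==i)[:,::-1].astype(np.float32)))
m=cv2.inRange(hsv,(45,80,60),(80,255,255))
n,l,st,c=cv2.connectedComponentsWithStats(m)
for i in range(1,n):
    if st[i,4]>2:print("green",st[i],c[i],ray(f,c[i],85).round(1))
E
```

```text
blue [ 398   68   89  103 5688] [442.1 119.2] [106. 199. 116.] [ 769.  -290.4  112. ] [ 761.1 -281.9  140. ]
blue [244 138  16  16 196] [252.2 144.9] [107. 218. 146.] [704.3  97.1 112. ] [698.   95.5 140. ]
blue [303 158  14  15 160] [309.7 165.1] [109. 205. 157.] [665.9 -20.9 112. ] [660.7 -19.4 140. ]
blue [246 191  15  15 178] [253.1 198. ] [109. 206. 154.] [595.4  91.8 112. ] [592.   90.3 140. ]
blue [374 197  34  32 375] [389.3 213.3] [104. 186. 103.] [ 572.2 -183.6  112. ] [ 569.3 -178.   140. ]
blue [298 204  16  16 195] [305.7 211.3] [110. 202. 155.] [571.5 -15.1 112. ] [568.7 -13.7 140. ]
white [ 354  182   75   97 1605] [385.2847352  219.95389408] ((390.4147644042969, 229.8610076904297), (87.13565826416016, 55.126182556152344), 74.40719604492188)
green [403 243   5   6  23] [405.17391304 245.43478261] [ 509.4 -222.4   85. ]
green [377 266   4   3   8] [378.5 267. ] [ 463.8 -168.    85. ]
```

View pics/mix1.png

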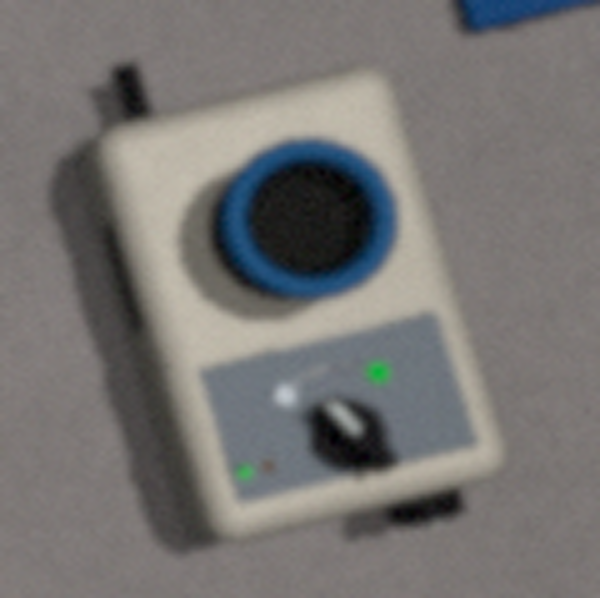

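View pics/fl1.png

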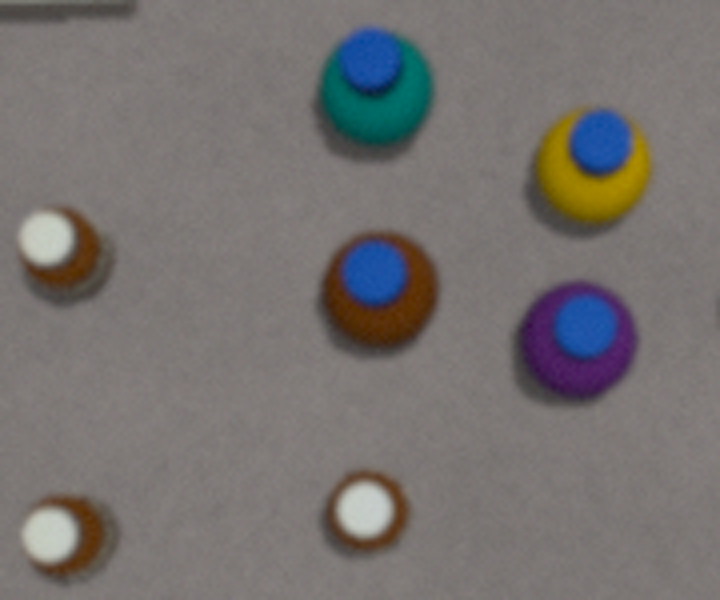

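Run:
```python
from plant import ctrl
from h import *
s=ctrl.sense();q=s["ee_rot"];M=R.from_quat([q[1],q[2],q[3],q[0]]).as_matrix();print("tool y,z",M[:,1].round(3),M[:,2].round(3))
f=ctrl.grab_frame("top");im=f["img"];bgr=im[:,:,::-1].copy();hsv=cv2.cvtColor(bgr,cv2.COLOR_BGR2HSV)
m=cv2.inRange(hsv,(98,110,50),(125,255,255));m[:,:360]=0;m[:,420:]=0;m[:185]=0;m[235:]=0
p=np.argwhere(m)[:,::-1];h=cv2.convexHull(p.astype(np.int32));e=cv2.fitEllipse(h);print("ring",e)
ring=ray(f,e[0],140);print("ring",ring.round(1))
def a(x,y):return ray(f,(x/5+330-.4,y/4.6+165-.4),85)
W=a(287,396);G=a(378,373);L=a(246,471)
print("white",W.round(1),"green",G.round(1),"led",L.round(1))
mid=(W+G)/2;d=(G-W)[:2];n=np.array([d[1],-d[0]]);n/=np.linalg.norm(n)
if n[0]>0:n=-n
r=np.linalg.norm(d)/2/np.sin(.7);print("axis from dots",(mid[:2]+n*r*np.cos(.7)).round(1),"r",r)
print("wing",ray(f,((347)/5+330-.4,430/4.6+165-.4),105).round(1), "yaw from dots n",np.degrees(np.arctan2(-n[1],-n[0])))
for z in(85,):
  c=[(110,125),(375,75),(497,455),(230,530)];print([a(*x)[:2].round(0).tolist() for x in c])
```

```text
tool y,z [-0.     0.001 -1.   ] [ 0.294 -0.956 -0.001]
ring ((390.8638610839844, 212.5288543701172), (33.01049041748047, 34.39592361450195), 72.45355224609375)
ring [ 570.9 -181.1  140. ]
white [ 497.6 -185.1   85. ] green [ 508.9 -222.5   85. ] led [ 463.8 -168.6   85. ]
axis from dots [ 481.  -210.5] r 30.29626637538753
wing [ 482.7 -205.5  105. ] yaw from dots n 16.797154947244675
[[618.0, -110.0], [643.0, -220.0], [474.0, -272.0], [438.0, -162.0]]
```

```bash
python3 -m crank '[[40,32,0,5],[88,71,0,10],[136,110,0,15],[184,149,0,20],[232,188,0,25],[280,226,0,31],[320,258,0,36],[334,270,0,40]]' 0.0; python3 -m crank '[[0,0,0,0],[0,0,0,0]]'
python3 - <<'E'
from plant import ctrl
from h import *
s=ctrl.sense();f=ctrl.grab_frame("wrist");print(s["clock"],s["qpos"].round(3),s["eef_pos"],s["finger_gap"])
cv2.imwrite("pics/w1.png",f["img"][:,:,::-1])
P=wpose(s,f);print(proj(f,(481,-208,112),P))
E
```

```text
clock: 1.25
eef_pos: [482.9, -205.7, 247.7]
ee_rot: [0.34, -0.34, 0.62, -0.62]
force: [-0.7, -0.3, -1.3]
finger_gap: 42.6
clock: 1.5
eef_pos: [482.4, -206.0, 247.6]
ee_rot: [0.339, -0.339, 0.621, -0.62]
force: [-0.3, 0.5, 0.5]
finger_gap: 42.8
1.5 [-0.404  0.265  0.031  1.338  0.     1.737] [ 482.43623659 -205.9737017   247.59161028] 42.790063039455134
[282.15589011 203.10149053]
```

View pics/w1.png

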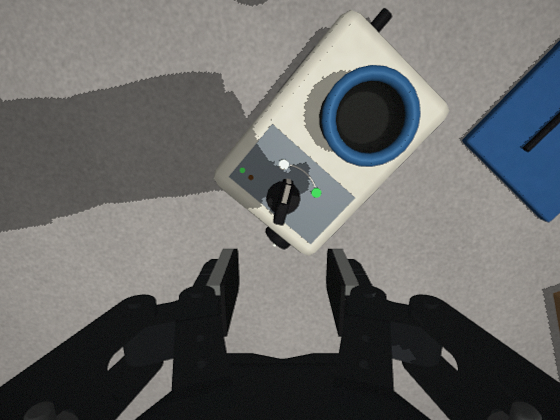

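Run:
```python
from plant import ctrl
from h import *
s=ctrl.sense();f=ctrl.grab_frame("wrist");P=wpose(s,f)
bgr=f["img"][:,:,::-1]
cv2.imwrite("pics/w1z.png",cv2.resize(bgr[140:240,220:340],None,fx=6,fy=6,interpolation=cv2.INTER_CUBIC))
print(ray(f,(283.5,164.5),85,P),ray(f,(316.5,193),85,P))
hsv=cv2.cvtColor(bgr.copy(),cv2.COLOR_BGR2HSV)
m=cv2.inRange(hsv,(98,110,50),(125,255,255));m[:,:310]=0;m[:,425:]=0;m[175:]=0
h=cv2.convexHull(np.argwhere(m)[:,::-1].astype(np.int32));e=cv2.fitEllipse(h);print(e,ray(f,e[0],140,P))
```

```text
[ 497.61600537 -184.31780844   85.        ] [ 509.21292397 -223.59126411   85.        ]
((370.36407470703125, 114.80429077148438), (94.95836639404297, 103.08464813232422), 34.3039665222168) [ 572.81488141 -181.01419002  140.        ]
```

View pics/w1z.png

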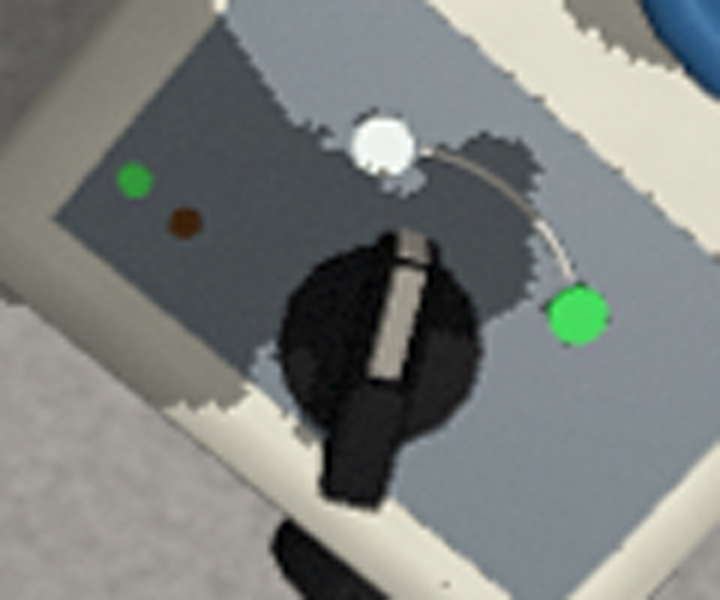

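```bash
python3 -m crank '[[-1,-2,0,10],[-1,-2,0,20],[-1,-2,0,30],[-1,-2,0,40],[-1,-2,0,50],[-1,-2,0,60],[-1,-2,0,70],[-1,-2,0,80]]'; python3 -m crank '[[0,0,0,10],[0,0,0,20],[0,0,0,30],[0,0,0,40],[0,0,0,50],[0,0,0,60],[0,0,0,70],[0,0,0,80]]'
```

```text
clock: 2.6
eef_pos: [480.6, -209.1, 248.0]
ee_rot: [-0.659, 0.659, -0.256, 0.256]
force: [0.7, -0.5, -0.4]
finger_gap: 42.8
clock: 3.6
eef_pos: [480.0, -209.9, 248.2]
ee_rot: [-0.669, 0.67, 0.229, -0.228]
force: [-0.5, -0.1, 0.5]
finger_gap: 42.6
```

Run:
```python
from h import *
from plant import ctrl
f=ctrl.grab_frame("wrist");s=ctrl.sense()
q=[ -0.3,0,0,0]
# pose at w1
s1={"eef_pos":np.array([482.436,-205.974,247.592]),"ee_rot":np.array([.339,-.339,.621,-.62])}
P=wpose(s1,f)
g=lambda x,y,z:ray(f,(x/6+220-.4,y/6+140-.4),z,P)
a=g(409,262,112);b=g(387,380,112);print(a,b,np.degrees(np.arctan2(*(a-b)[[1,0]])))
d=(a-b)[:2]/np.linalg.norm((a-b)[:2]);print("axis",a[:2]-19*d, "tail?",[g(350,502,z).round(1) for z in(112,90)])
Y=wpose(s,f)
M=R.from_quat(s["ee_rot"][[1,2,3,0]]).as_matrix();print(s["eef_pos"],"jaw yaw",np.degrees(np.arctan2(M[1,2],M[0,2])),s["qpos"].round(3))
cv2.imwrite("pics/w2.png",f["img"][:,:,::-1])
```

```text
[ 494.81550694 -194.19679786  112.        ] [ 482.94727289 -206.9954343   112.        ] 47.16009856480172
axis [ 481.89641671 -208.12867166] tail? [array([ 468.5, -219.6,  112. ]), array([ 464.1, -225.7,   90. ])]
[ 480.02083835 -209.80975878  248.14762302] jaw yaw 128.2532034565782 [-0.412  0.262  0.028  1.336 -0.    -1.08 ]
```

View pics/w2.png

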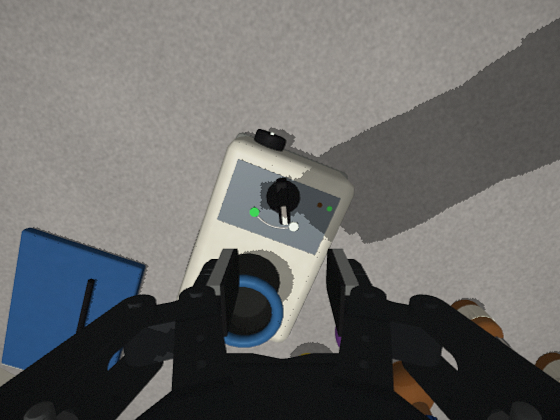

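```bash
python3 -m crank '[[2,2,-30,9],[2,2,-70,9],[2,2,-105,9],[2,2,-120,9],[2,2,-130,9],[2,2,-136,9],[2,2,-138,9],[2,2,-138,9]]'
python3 - <<'E'
from h import *
from plant import ctrl
f=ctrl.grab_frame("wrist");s=ctrl.sense()
M=R.from_quat(s["ee_rot"][[1,2,3,0]]).as_matrix();print(s["eef_pos"],"jaw yaw",np.degrees(np.arctan2(M[1,2],M[0,2])),s["qpos"].round(3),s["force"])
cv2.imwrite("pics/w3.png",f["img"][:,:,::-1])
E
```

```text
clock: 4.65
eef_pos: [482.3, -207.9, 110.6]
ee_rot: [-0.647, 0.648, 0.284, -0.283]
force: [-0.0, -0.3, 0.0]
finger_gap: 42.6
[ 482.31939016 -207.91457819  110.64755607] jaw yaw 137.24960589721167 [-0.407  0.329 -0.236  1.004 -0.    -1.232] [-0.00643804 -0.07635926 -0.74900303]
```

View pics/w3.png

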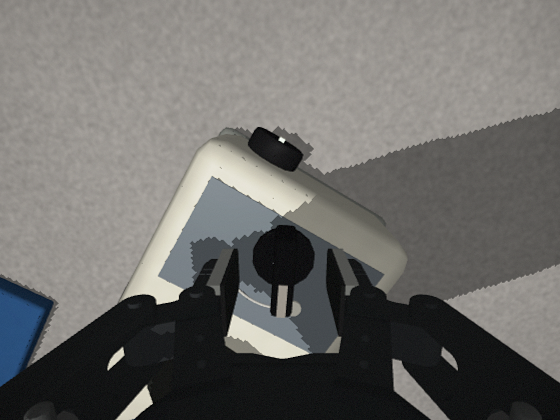

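```bash
python3 -m crank '[[0,0,0,0],[0,0,0,0],[0,0,0,0],[0,0,0,0],[0,0,0,0],[0,0,0,0]]' 1; python3 -m crank '[[0,0,0,-4],[0,0,0,-11],[0,0,0,-19],[0,0,0,-27],[0,0,0,-35]]'; python3 -c "
from plant import ctrl;s=ctrl.sense();print(s['moment'],s['force'],s['eef_pos'],s['qpos'])"
```

```text
clock: 5.45
eef_pos: [482.0, -207.8, 111.1]
ee_rot: [-0.647, 0.648, 0.284, -0.283]
force: [-6.4, 2.4, 8.8]
finger_gap: 8.6
clock: 6.08
eef_pos: [482.2, -208.2, 111.2]
ee_rot: [-0.702, 0.704, 0.074, -0.074]
force: [1.1, -4.2, -2.8]
finger_gap: 8.7
[-0.80630373 -0.26407061  0.0842488 ] [ 1.08893201 -4.24189527 -2.81579958] [ 482.19955482 -208.15101081  111.16410317] [-0.40651391  0.3284981  -0.23544599  1.00508291 -0.00174584 -0.61556278]
```

```bash
python3 -m crank '[[0,0,0,-8],[0,0,0,-16],[0,0,0,-24],[0,0,0,-30],[0,0,0,-34],[0,0,0,-34]]'
python3 - <<'E'
from h import *
from plant import ctrl
f=ctrl.grab_frame("wrist");s=ctrl.sense()
M=R.from_quat(s["ee_rot"][[1,2,3,0]]).as_matrix();print(s["eef_pos"],"wing yaw",np.degrees(np.arctan2(M[1,2],M[0,2]))-90,s["qpos"].round(3),s["moment"])
cv2.imwrite("pics/w4.png",f["img"][:,:,::-1])
E
```

```text
clock: 6.82
eef_pos: [482.2, -208.7, 111.2]
ee_rot: [-0.693, 0.695, -0.135, 0.135]
force: [0.6, -5.4, -3.0]
finger_gap: 8.2
[ 482.19333877 -208.66307387  111.18708047] wing yaw -21.95901636721024 [-0.406  0.33  -0.234  1.007 -0.003 -0.023] [-1.11094497 -0.03012    -0.03619344]
```

View pics/w4.png

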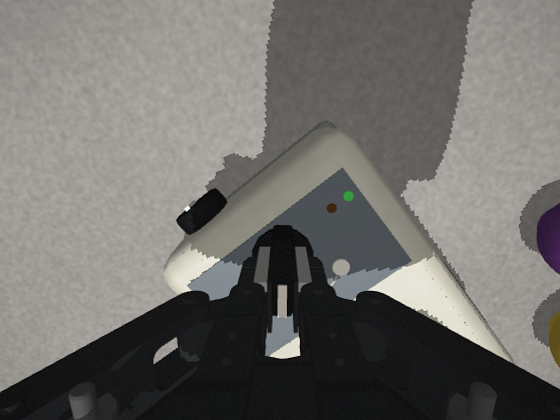

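```bash
M='import numpy as np
from plant import ctrl;from scipy.spatial.transform import Rotation as R
s=ctrl.sense();M=R.from_quat(s["ee_rot"][[1,2,3,0]]).as_matrix();print(np.degrees(np.arctan2(M[1,2],M[0,2]))-90,s["moment"],s["effort"][5],s["qpos"][5])'
python3 -m crank '[[0,0,0,-2],[0,0,0,-3],[0,0,0,-3]]'; python3 -c "$M"; python3 -m crank '[[0,0,0,-2],[0,0,0,-3],[0,0,0,-3]]'; python3 -c "$M"
```

```text
clock: 7.25
eef_pos: [482.2, -208.7, 111.2]
ee_rot: [-0.689, 0.692, -0.153, 0.153]
force: [-0.5, -3.9, -3.8]
finger_gap: 8.6
-24.937234238010774 [-0.71287506  0.00745398  0.6015876 ] 0.846090093255043 0.028812075718269686
clock: 7.62
eef_pos: [482.2, -208.7, 111.2]
ee_rot: [-0.685, 0.688, -0.171, 0.171]
force: [-1.7, -3.9, -2.1]
finger_gap: 8.4
-27.93207373097313 [-0.79375424  0.16670869  1.37214056] 1.6097155585885048 0.08116350422754763
```

```bash
python3 -m crank '[[0,0,0,2],[0,0,0,3],[0,0,0,3]]'; python3 -c "
from plant import ctrl;print(ctrl.sense()['moment'])";python3 -m crank '[[0,0,0,0],[0,0,0,0],[0,0,0,0],[0,0,0,0]]' 0; python3 -m crank '[[0,0,5,0],[0,0,25,0],[0,0,60,0],[0,0,100,0],[0,0,130,0],[0,0,140,0],[0,0,140,0]]'
python3 - <<'E'
from h import *
from plant import ctrl
f=ctrl.grab_frame("wrist");s=ctrl.sense();P=wpose(s,f)
print(s["eef_pos"],s["qpos"].round(3),s["moment"],proj(f,(482,-208,112),P))
bgr=f["img"][:,:,::-1]
x,y=proj(f,(482,-208,112),P).astype(int)
cv2.imwrite("pics/w5.png",cv2.resize(bgr[max(0,y-60):y+60,x-70:x+70],None,fx=5,fy=5,interpolation=cv2.INTER_CUBIC));print(x-70,max(0,y-60))
E
```

```text
clock: 8.0
eef_pos: [482.2, -208.7, 111.2]
ee_rot: [-0.689, 0.692, -0.153, 0.153]
force: [-0.2, -3.5, -3.0]
finger_gap: 8.7
[-0.64663661  0.00081827  0.63839165]
clock: 8.5
eef_pos: [482.2, -208.6, 111.2]
ee_rot: [-0.689, 0.692, -0.153, 0.153]
force: [0.8, -0.7, -0.0]
finger_gap: 42.5
clock: 9.38
eef_pos: [482.3, -208.7, 251.1]
ee_rot: [-0.689, 0.692, -0.152, 0.153]
force: [-0.1, 0.2, -0.5]
finger_gap: 42.6
[ 481.98606535 -208.55341842  250.35350336] [-0.406  0.265  0.038  1.344 -0.004  0.029] [ 0.00372528  0.06026884 -0.00496141] [284.44645421 200.23051207]
214 140
```

View pics/w5.png

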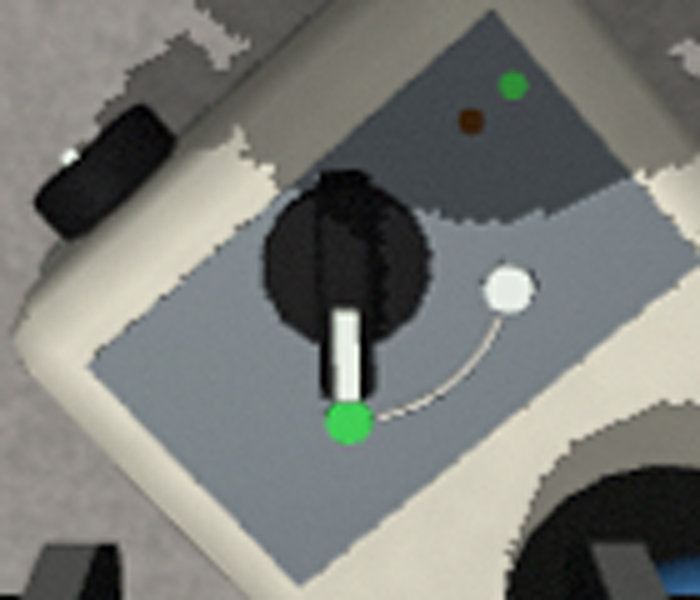

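```bash
python3 -m crank '[[15,40,0,0],[32,85,0,0],[49,130,0,0],[66,175,0,0],[83,220,0,0],[100,265,0,0],[110,292,0,0],[113,300,0,0]]' -1; python3 -m crank '[[0,0,0,0],[0,0,0,0]]'
python3 - <<'E'
from h import *
from plant import ctrl
s=ctrl.sense();f=ctrl.grab_frame("wrist");P=wpose(s,f)
print(s["eef_pos"],s["qpos"].round(3))
bgr=f["img"][:,:,::-1].copy();cv2.imwrite("pics/w6.png",bgr)
hsv=cv2.cvtColor(bgr,cv2.COLOR_BGR2HSV);m=cv2.inRange(hsv,(100,150,60),(125,255,255))
n,l,st,c=cv2.connectedComponentsWithStats(m)
for i in range(1,n):
    if st[i,4]>60: print(st[i],c[i].round(1),ray(f,c[i],112,P).round(1),ray(f,c[i],100,P).round(1))
E
```

```text
clock: 10.42
eef_pos: [594.8, 92.9, 248.6]
ee_rot: [-0.689, 0.692, -0.153, 0.151]
force: [-0.1, -0.6, -0.1]
finger_gap: 85.1
clock: 10.68
eef_pos: [594.4, 91.9, 248.2]
ee_rot: [-0.689, 0.692, -0.154, 0.151]
force: [0.4, -0.3, 0.6]
finger_gap: 85.4
[594.37450295  91.87538517 248.208158  ] [ 0.155  0.436  0.275  1.415 -0.003  0.589]
[ 267  182   37   39 1086] [285.3 201.7] [594.9  92.7 112. ] [597.8  91.4 100. ]
[ 147  205   42   41 1127] [166.  225.9] [570.9 -11.8 112. ] [572.7 -17.9 100. ]
[322 277  34  41 987] [338.4 299. ] [701.8  98.4 112. ] [709.6  97.3 100. ]
[  0 289  25  62 617] [ 11.7 317.3] [ 588.9 -194.7  112. ] [ 591.5 -209.   100. ]
[194 290  35  41 961] [210.5 311.7] [663.6 -17.5 112. ] [669.6 -23.8 100. ]
[ 79 383  42  37 951] [100. 401.] [ 709.7 -174.3  112. ] [ 717.9 -187.8  100. ]
[ 66 407  26  13 185] [ 77.  414.9] [ 715.2 -207.3  112. ] [ 723.6 -222.2  100. ]
```

View pics/w6.png

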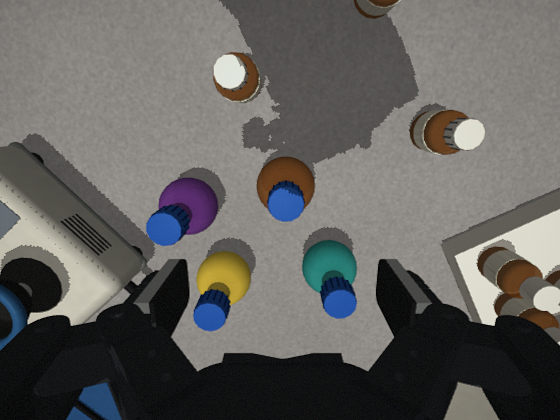

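```bash
python3 -m crank '[[1,0,-30,0],[1,0,-70,0],[1,0,-105,0],[1,0,-130,0],[1,0,-145,0],[1,0,-151,0],[1,0,-151,0]]'; python3 -m crank '[[0,0,0,0],[0,0,0,0],[0,0,0,0],[0,0,0,0],[0,0,0,0],[0,0,0,0]]' 1;python3 - <<'E'
from h import *
from plant import ctrl
for n in("wrist","scene"):
    f=ctrl.grab_frame(n);cv2.imwrite(f"pics/{n}7.png",f["img"][:,:,::-1])
E
```

```text
clock: 11.6
eef_pos: [595.7, 91.7, 97.9]
ee_rot: [-0.689, 0.692, -0.153, 0.151]
force: [-0.4, -0.0, -0.4]
finger_gap: 85.7
clock: 12.35
eef_pos: [596.2, 91.9, 98.5]
ee_rot: [-0.689, 0.692, -0.153, 0.152]
force: [-0.4, 1.3, 5.8]
finger_gap: 30.1
```

View pics/wrist7.png

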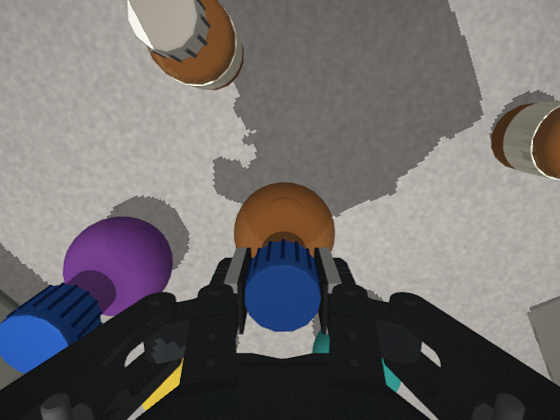

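View pics/scene7.png

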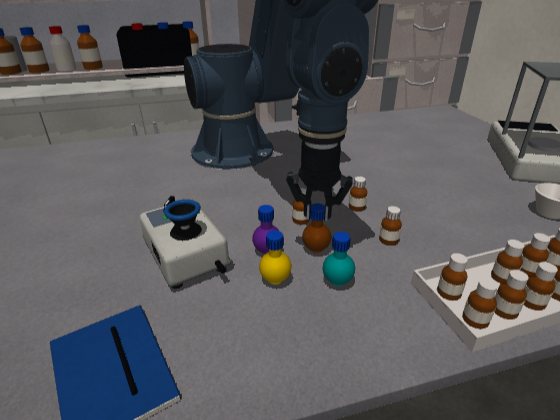

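```bash
python3 -m crank '[[0,0,8,0],[0,0,25,0],[0,0,60,0],[0,0,100,0],[0,0,140,0],[0,0,165,0],[0,0,172,0],[0,0,172,0]]'; python3 -m crank '[[-2,-25,0,0],[-6,-65,0,0],[-10,-110,0,0],[-14,-155,0,0],[-18,-200,0,0],[-21,-240,0,0],[-23,-265,0,0],[-24,-273,0,0]]'; python3 -m crank '[[0,0,0,0],[0,0,0,0]]'
python3 - <<'E'
from h import *
from plant import ctrl
print(ctrl.sense())
for n in("scene","top","wrist"):
    f=ctrl.grab_frame(n);cv2.imwrite(f"pics/{n}8.png",f["img"][:,:,::-1])
E
```

```text
clock: 13.45
eef_pos: [596.1, 91.9, 270.0]
ee_rot: [-0.689, 0.692, -0.153, 0.152]
force: [-0.3, 0.1, -2.7]
finger_gap: 30.3
clock: 14.45
eef_pos: [571.4, -182.3, 268.5]
ee_rot: [-0.689, 0.692, -0.155, 0.151]
force: [-0.5, 0.4, -1.4]
finger_gap: 30.4
clock: 14.7
eef_pos: [571.3, -181.4, 268.0]
ee_rot: [-0.689, 0.692, -0.155, 0.151]
force: [-0.6, 0.3, -2.5]
finger_gap: 30.5
{'clock': 14.7, 'qpos': array([-0.30548085,  0.43246237,  0.31948066,  1.46295153, -0.00402901,
        0.12983248]), 'qvel': array([ 5.02218055e-03, -5.30194746e-03,  7.74862675e-03,  2.22484788e-03,
        9.33703089e-05, -2.47301789e-03]), 'effort': array([-1.10072024e+00, -8.88079762e+01,  4.93113863e+01,  1.75737287e-02,
       -7.07421801e-02, -9.93568538e-03]), 'eef_pos': array([ 571.30151251, -181.4224317 ,  268.03459859]), 'ee_rot': array([-0.68916085,  0.6916802 , -0.1546239 ,  0.15075568]), 'force': array([-0.61380812,  0.2777388 , -2.48953123]), 'moment': array([ 0.0540409 ,  0.02803891, -0.01109613]), 'finger_gap': 30.541414236042904}
```

View pics/scene8.png

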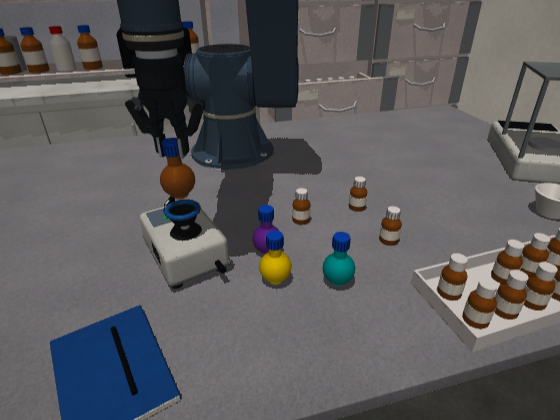

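View pics/wrist8.png

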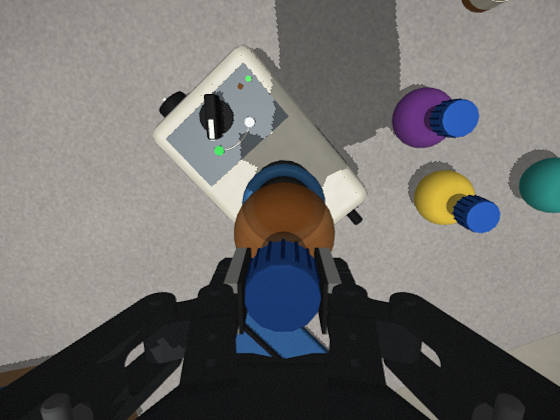

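```bash
python3 -m crank '[[0.5,0,-10,0],[0.5,0,-22,0],[0.5,0,-30,0],[0.5,0,-35,0],[0.5,0,-38,0],[0.5,0,-38,0]]'
python3 - <<'E'
from h import *
from plant import ctrl
s=ctrl.sense();print(s["force"],s["moment"],s["eef_pos"])
f=ctrl.grab_frame("scene");cv2.imwrite("pics/scene9.png",cv2.resize(f["img"][120:290,110:260,::-1],None,fx=3.5,fy=3.5,interpolation=cv2.INTER_CUBIC))
f=ctrl.grab_frame("wrist");cv2.imwrite("pics/wrist9.png",cv2.resize(f["img"][120:340,180:390,::-1],None,fx=2.7,fy=2.7))
E
```

```text
clock: 15.6
eef_pos: [572.0, -181.5, 230.5]
ee_rot: [-0.689, 0.692, -0.154, 0.151]
force: [0.1, -0.4, -1.2]
finger_gap: 30.2
[ 0.09928184 -0.39145828 -1.20902631] [-0.01807419  0.00546424 -0.01892836] [ 571.98389742 -181.54611531  230.48582725]
```

View pics/scene9.png

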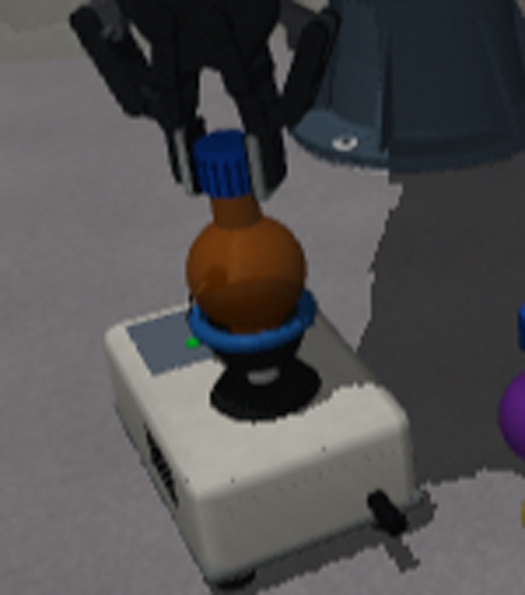

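View pics/wrist9.png

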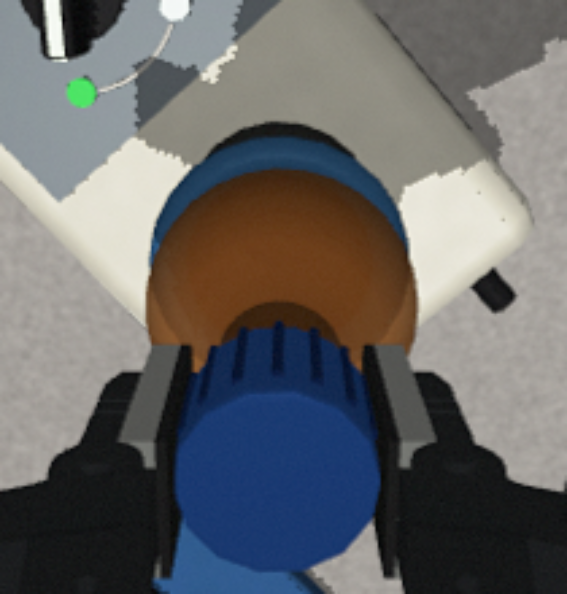

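```bash
python3 -m crank '[[0,0,-1,0],[0,0,-2,0],[0,0,-3,0],[0,0,-4,0],[0,0,-4,0]]';python3 -m crank '[[0,0,-1,0],[0,0,-2,0],[0,0,-3,0],[0,0,-3,0]]'; python3 -c "
from plant import ctrl;s=ctrl.sense();print(s['force'],s['moment'])"
```

```text
clock: 16.32
eef_pos: [572.1, -181.6, 226.7]
ee_rot: [-0.689, 0.692, -0.154, 0.151]
force: [-0.3, 0.2, -2.6]
finger_gap: 30.3
clock: 16.82
eef_pos: [572.1, -181.6, 223.8]
ee_rot: [-0.689, 0.692, -0.154, 0.151]
force: [-1.6, -1.0, 2.1]
finger_gap: 30.4
[-1.59706227 -0.95655672  2.05348381] [-0.10854961  0.19816311 -0.03951796]
```

```bash
python3 -m crank '[[0,0,-1,0],[0,0,-2,0],[0,0,-3,0],[0,0,-4,0],[0,0,-4,0]]'; python3 -c "
from plant import ctrl;s=ctrl.sense();print(s['force'],s['moment'])"; python3 -m crank '[[0,0,-1,0],[0,0,-2,0],[0,0,-3,0],[0,0,-4,0],[0,0,-4,0]]'; python3 -c "
from plant import ctrl
import cv2
s=ctrl.sense();print(s['force'],s['moment'])
f=ctrl.grab_frame('scene');cv2.imwrite('pics/scene10.png',cv2.resize(f['img'][120:290,110:260,::-1],None,fx=3.5,fy=3.5,interpolation=cv2.INTER_CUBIC))"
```

```text
clock: 17.45
eef_pos: [572.1, -181.7, 219.9]
ee_rot: [-0.689, 0.692, -0.154, 0.151]
force: [-1.7, -0.3, 5.7]
finger_gap: 30.5
[-1.69804487 -0.27915681  5.65961   ] [-0.14379561  0.36705471  0.05792433]
clock: 18.08
eef_pos: [572.1, -181.8, 216.1]
ee_rot: [-0.689, 0.692, -0.154, 0.151]
force: [-2.9, -0.8, 8.5]
finger_gap: 30.7
[-2.90583687 -0.77330966  8.5191155 ] [-0.10113522  0.57168935 -0.02264653]
```

View pics/scene10.png

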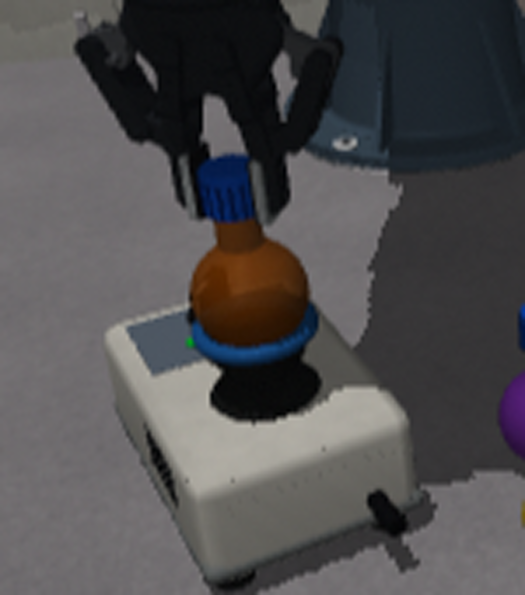

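```bash
python3 -m crank '[[-0.3,0,-0.7,0],[-0.6,0,-1.5,0],[-0.6,0,-1.5,0],[-0.6,0,-1.5,0],[-0.6,0,-1.5,0]]'; python3 -c "
from plant import ctrl
import cv2
s=ctrl.sense();print(s['force'],s['moment'])
for n in('wrist','top','scene'):
  f=ctrl.grab_frame(n);cv2.imwrite(f'pics/{n}11.png',f['img'][:,:,::-1])
"
```

```text
clock: 18.75
eef_pos: [571.7, -181.8, 215.2]
ee_rot: [-0.689, 0.692, -0.154, 0.152]
force: [-2.5, 0.1, 8.3]
finger_gap: 30.6
[-2.53870987  0.12187757  8.29989336] [-0.08036715  0.43179979  0.02372496]
```

View pics/wrist11.png

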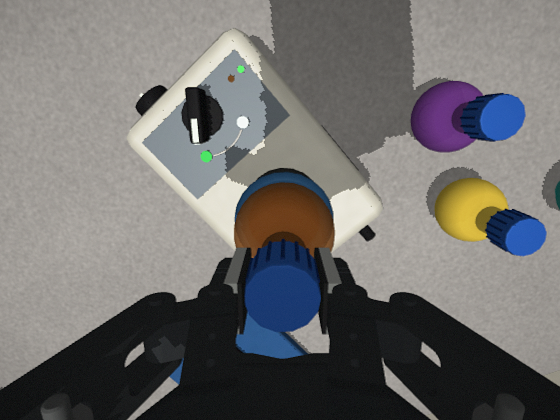

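View pics/scene11.png

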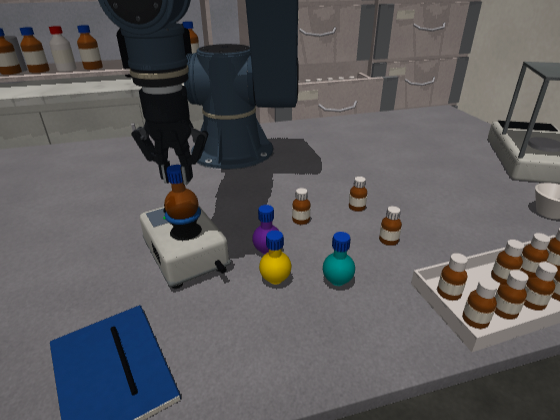

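```bash
python3 -m crank '[[0,0,-0.5,0],[0,0,-1,0],[0,0,-1,0],[0,0,-1,0],[0,0,-1,0],[0,0,-1,0]]'
python3 - <<'E'
from h import *
from plant import ctrl
s=ctrl.sense();print(s['force'],s['moment'],s['eef_pos'])
f=ctrl.grab_frame('scene')
for nm,im in(('rest',cv2.imread('pics/scene8.png')),('now',f['img'][:,:,::-1].copy())):
    hsv=cv2.cvtColor(im,cv2.COLOR_BGR2HSV);m=cv2.inRange(hsv,(95,130,40),(125,255,255));m[:200]=0;m[245:]=0;m[:,:150]=0;m[:,215:]=0
    r=[np.flatnonzero(m[:,c]).max() for c in range(170,200,2) if m[:,c].any()];print(nm,np.mean(r),r)
a=proj(f,(545,-190,135));b=proj(f,(545,-190,125));print(b-a)
E
```

```text
clock: 19.65
eef_pos: [571.8, -181.9, 214.6]
ee_rot: [-0.689, 0.692, -0.153, 0.152]
force: [-3.0, -1.0, 9.8]
finger_gap: 30.5
[-2.97706046 -0.98306466  9.80242275] [-0.05717181  0.61698525  0.06166785] [ 571.80325537 -181.86459018  214.57256552]
rest 217.8 [np.int64(218), np.int64(219), np.int64(219), np.int64(220), np.int64(220), np.int64(220), np.int64(219), np.int64(219), np.int64(219), np.int64(218), np.int64(218), np.int64(217), np.int64(215), np.int64(214), np.int64(212)]
now 222.2 [np.int64(222), np.int64(223), np.int64(223), np.int64(224), np.int64(224), np.int64(224), np.int64(224), np.int64(224), np.int64(223), np.int64(223), np.int64(222), np.int64(221), np.int64(220), np.int64(219), np.int64(217)]
[0.72157378 4.21348643]
```

```bash
python3 -c "
from plant import ctrl
print(ctrl.close_job())
s=ctrl.sense();print(s['clock'],s['eef_pos'],s['force'])"
```

```text
the job is handed in; nothing more can be done
None
the job is handed in; nothing more can be done
```

The job is done and handed in at about 20 s of the 66 s allowed. I turned the selector to the green touch mark, then seated the amber flask in the cradle. It was still gripped by its cap and pressed down when I handed in.

- **Selector:** I turned it clockwise until the torque rose at its stop. The wrist picture taken after letting go shows the white line pointing at the green dot. It started about 9° past the white dot rather than exactly at off.
- **Press depth:** Three estimates agree on about 10 mm of the 12 mm travel:
  - the ring dropped about 4.4 px in the scene view, or about 10.4 mm;
  - the tool sank about 10 mm after the flask seated;
  - the upward push was about 9.8 N, plus roughly 2 N for the flask's weight.
- **Side load:** A sideways force of about 3 N remained on the tool at the end, so the flask may be off centre by a fraction of a millimetre. It looks upright in the pictures.
- **Other things:** The salt bottles and the look-alike flasks stand where they were in the last scene picture. I did not measure their positions.

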